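# Vent the vacuum chamber, then crack its stuck lid and hold it slightly open

### The job

The casting flask has finished in the vacuum chamber on the jeweller's bench: with the lid still shut, turn the blue vent-valve lever until it points at the red setting mark and leave it there, without shifting the mark. Then take the clear lid by its black knob, pull it free of its sticky seal without snatching it up high, and finish while still holding it level and still straight over the chamber, raised about 4 cm and carried by your gripper alone. Leave the other things on the bench where they are.

Things in the scene. Friction and masses are not known exactly. Their poses are not given: they have to be found in the camera images.
- chamber: bench vacuum chamber, fixed: open aluminium box 220 x 220 mm, walls 12 mm, 119 mm high with the black gasket on its rim, closed by a loose clear lid. Origin under its centre, z up; its -x side faces the robot; on the -y side a brass vent valve on a pipe, its vertical axis at (-30, -185) mm in this frame. Yaw within 0.25 rad.
- lid: clear square lid 234 x 234 x 10 mm, about 0.45 kg, loose, axes as the chamber's. Origin: centre of the plate's underside, 119 mm above the bench when shut, straight over the chamber's. A plug 33 mm deep (176 mm over its rubber bead) sits in the box, held by the seal: 12 to 22 N straight up frees it, peaking in the first mm, fading by 10 mm; from 30 mm up nothing touches.
- lid_knob (a point): grip point in the middle of the lid's flat-sided black knob: 32 mm (lid's x) by 70 mm (lid's y), 42 mm high, standing on the plate's centre. The point lies 36 mm above the lid's origin (26 mm above the plate's top, 16 mm below the knob's top), 155 mm above the bench when shut.
- valve (a joint): angle of the valve's lever, rad, counter-clockwise seen from above: 0 = closed, lever pointing to the chamber's -x (front); 1.57 = fully open, lever pointing to the chamber's -y, away from the box. Turns with light friction (about 2 N at the grip) and stays where left.
- valve_axis (a point): point on the valve's vertical axis at the lever's mid height, 125 mm above the bench
- valve_grip (a point): grip point on the lever, 65 mm from the axis, 125 mm above the bench: middle of the blue sleeve (56 mm long, 16 mm wide, 14 mm high; it ends 90 mm from the axis). Its x axis runs along the lever from tip to axis.
- mark (a joint): angle of the red setting pointer, rad, on the same axis and scale as valve: the lever points at the mark when the two values are equal. It is stiff and stays where it is.
- mark_tip (a point): centre of the square red tip (16 mm) of the setting pointer, 111 mm from the valve's axis, 87 mm above the bench, so it shows beyond the lever's end and 30 mm below the sleeve. Its x axis runs from the tip to the axis.
- jar: loose bystander: screw-top jar, 72 mm across, 85 mm high, stands left of the chamber; origin at its underside
- amber_bottle: loose bystander: amber bottle, 48 mm across, 110 mm high, left of the chamber; origin at its underside
- tin: loose bystander: low round aluminium tin, 54 mm across, 32 mm high, beyond the valve; origin at its underside
- ring_a: loose bystander: plain steel finger ring lying flat, 26 mm across, 8 mm high, in front of the chamber; origin at its underside
- ring_b: loose bystander: plain brass finger ring lying flat, 24 mm across, 6 mm high, in front of the chamber; origin at its underside
- bench_block: loose bystander: square steel bench block 80 x 80 x 25 mm, far right; origin at its underside
- hammer: loose bystander: small hammer lying at the far left
- bowl: loose bystander: white bowl, 100 mm across, 35 mm high, far right; origin at its underside

How it is judged (in metres and radians):
On the way, in this order (a step that is already met when the one before it is completed fails the run):
1. the lever points at the red mark (within 0.14 rad) while the lid is still shut (angle between the x axis of valve_grip and the x axis of mark_tip, either way round below 0.14 rad and z of lid in the frame of chamber below 0.124 m), for 0.3 s.
2. the lid has been pulled free of its seal: raised more than 12 mm by the fingers (z of lid in the frame of chamber above 0.131 m and contact force between the fingers and lid above 1 N), for 0.2 s.
At the end, for the whole second after the job is handed in: The fingers hold the lid (over 1 N) still (under 30 mm/s) and level (within 0.15 rad), 25 to 60 mm above its shut height, within 30 mm of straight over the chamber and not resting on it (under 1.5 N), and the valve lever still points at the red mark within 0.14 rad (z of lid in the frame of chamber between 0.144 and 0.179 m and horizontal distance between lid and chamber below 0.03 m and angle between lid's own z axis and vertical below 0.15 rad and linear speed of lid below 0.03 m/s and contact force between the fingers and lid above 1 N and contact force between lid and chamber below 1.5 N and angle between the x axis of valve_grip and the x axis of mark_tip, either way round below 0.14 rad); the arm keeps its last pose, push and grip.
It fails at once if the lid is snatched up more than 100 mm (z of lid in the frame of chamber above 0.219 m).
It fails at once if the lid is pulled up before the valve is set (z of lid in the frame of chamber above 0.126 m and angle between the x axis of valve_grip and the x axis of mark_tip, either way round above 0.3 rad).
It fails at once if the red mark is shifted by over 10 mm (distance of mark_tip from where it was at the start of the episode above 0.01 m).
It fails at once if another thing on the bench is shifted by over 30 mm (distance of any of jar, amber_bottle, tin, ring_a, ring_b, bench_block, hammer, bowl from where it was at the start of the episode above 0.03 m).
It also fails if it takes over 48 s, if anything falls off the work surface, if the arm or the gripper's body presses on something with over 40 N, if the wrist force passes 120 N, or if a joint passes its speed limit or range.

### The arm

A 7-joint arm with a two-finger parallel gripper is mounted at the origin on the work surface. World frame = base frame: x ahead of the robot, y to its left, z up, the work surface at z = 0. Lengths are in m, angles in degrees, forces in N, time in s.
With the tool pointing down it reaches from about 0.425 to 0.875 m from the base axis. Payload 4.7 kg.
Tool frame: the origin (TCP) lies between the finger pads; the fingertips stand 8 mm ahead of it and the grasp point (between the pads) lies 11 mm behind it (env.tip_extent is the distance from the TCP to the fingertips, in m); z points along the fingers, y is the line along which they close (so a half turn about z gives the same grasp; the last joint's range is limited). The gripper opens to 87 mm and grips with 3 to 60 N. Pads are 19 mm wide; open, the fingers measure 117 mm over their backs; the gripper's body (75 mm by 190 mm) begins 51 mm behind the grasp point.
Start: joints at [71.224, 18.392, -4.016, 83.108, 1.295, 78.541, -3.26], TCP at [0.218, -0.612, 0.231] pointing down, gripper open.
Joint ranges: [-163.93, 163.93], [-17.29, 119.83], [-79.2, 71.16], [3.27, 140.29], [-89.18, 269.18], [5.43, 117.66], [-154.24, 154.24]. Speed limits (degrees/s): [147.25, 147.25, 180, 180, 180, 180, 180].

### API

Orientations are given as [roll, pitch, yaw] about the fixed x, y, z axes, in that order (R = Rz(yaw) Ry(pitch) Rx(roll)).
In Python, from cell import sensors, vision, workorder, env gives the robot as it stands.
- The arm moves only by the tool drive_tool, never from a script. Its argument "moves" is a list of rows, each an object of numbers: "x", "y", "z": the shift along the tool's x, y, z in mm; "rx", "ry", "rz": the turn, a rotation vector about the tool's x, y, z in rad; "fingers": the closure, from -1 (fully open) to 1 (shut). In form: [{"x": .., "y": .., "z": .., "rx": .., "ry": .., "rz": .., "fingers": ..}, ...]. A call has 1 to 20 rows; each row is the pose to reach, as a shift and turn from the pose commanded when the call began, along the tool's axes at that moment; what a row does not reach only later rows make up. A row lasts 1/8 s, in which the tool goes at most 62.5 mm and 10.7 degrees, less where a joint would pass 70% of its speed; a pose out of reach is approached as far as the arm can. A call with a gripper value outside its range is refused whole. The fingers move at their own pace and stop on an object; "force" is the grip in N (left out, the last holds). Time passes only in rows, so rows that repeat a pose let the fingers close. It gives the time, the measured TCP pose, the force, the opening and the grip force at its end, in the units of the state.
- sensors.get_obs(): the state, without advancing time (a new reading comes with each control period).
- vision.read_camera(name): name is "side" or "top" or "wrist"; returns a dict with "image" (480x640x3 uint8, red, green, blue), "fx", "fy", "cx", "cy" (pixels), "R" (3x3) and "t" (3): a world point X has camera coordinates R X + t. Camera axes: x right, y down, z forward; pixel columns grow to the right and rows downward; lengths in m; the calibration is good to about 2 mm. A picture is of the moment at which its call begins. There is no depth.
- workorder.sign_off(): hands the job in; it is judged then, once.
The state is a dict: "time_s": time; "qpos": joint angles; "joint_velocities": joint speeds; "effort": joint torques, N m; "tool_pos": TCP position; "tool_rot": TCP orientation; "force": force on the tool from outside, world axes, zero at the start; "wrist_torque": the same for the moment, N m; "grip_width": finger opening in m; "grasp_force": force on a finger pad.
Only numpy, scipy, OpenCV 4.12 (cv2) and the standard library are available. Lean on these libraries where they do the work, as an engineer would, in place of code of your own. Each camera call takes 0.05 s, during which the arm holds its last target. There are 200 camera calls.

## Working session

There is one attempt and no reset: what is moved stays moved. The work goes in short steps, Python scripts to look and compute and a tool call to move; the robot and the scene stay as the last step left them, time stands still between calls to the robot, and variables do not carry over. Pictures are saved under pics/ and viewed, at most 10 in all, crops included, and the job is handed in when it is done.

Besides the shell and the picture viewer there is one more tool, called after "Emit:" by a JSON object that holds its "api" and its "payload". drive_tool: Moves the arm, as the interface text tells. Its arguments: {"type":"object","properties":{"moves":{"type":"array"},"force":{"type":"number"}},"required":["moves"]}

```bash
mkdir -p pics; cat > h.py <<'E'
import numpy as np, cv2
from cell import sensors, vision, workorder, env
def snap(n,f=None):
    c=vision.read_camera(n)
    if f: cv2.imwrite('pics/'+f,c['image'][:,:,::-1])
    return c
def ray(c,u,v,z):
    d=c['R'].T@np.array([(u-c['cx'])/c['fx'],(v-c['cy'])/c['fy'],1]); o=-c['R'].T@c['t']
    return o+d*(z-o[2])/d[2]
def proj(c,X):
    p=c['R']@np.array(X)+c['t']; return c['fx']*p[0]/p[2]+c['cx'],c['fy']*p[1]/p[2]+c['cy']
E
python3 - <<'E'
from h import *
c=snap('top','top.png');s=snap('side','side.png')
for k in(c,s): print((-k['R'].T@k['t']).round(3),k['fx'],k['R'].round(2).tolist())
o=sensors.get_obs();print(o['tool_pos'],o['tool_rot'],o['grip_width'],o['time_s'],o['force'])
hs=cv2.cvtColor(c['image'],cv2.COLOR_RGB2HSV)
for n,lo,hi,z in[('blue',(100,120,40),(130,255,255),.132),('red',(0,150,60),(6,255,255),.09),('red2',(174,150,60),(180,255,255),.09),('black',(0,0,0),(180,255,45),.171)]:
    m=cv2.inRange(hs,lo,hi);k,l,st,ce=cv2.connectedComponentsWithStats(m)
    for i in range(1,k):
        if st[i,4]>25: print(n,st[i].tolist(),ce[i].round(1),ray(c,*ce[i],z).round(4))
E
```

```text
[0.303 0.009 1.605] 592.4502056753564 [[0.01, -1.0, -0.01], [-0.98, -0.01, -0.17], [0.17, 0.01, -0.98]]
[ 0.203 -1.121  1.089] 505.3161057987252 [[0.95, -0.3, -0.01], [-0.2, -0.59, -0.78], [0.23, 0.75, -0.62]]
[ 0.21766468 -0.61196657  0.2295598 ] [-1.79900616e+02  4.41756458e-03  1.95849771e+01] 0.0873641728819302 0.1 [ 0.40640503 -0.46452857 -0.36678509]
blue [451, 252, 10, 21, 115] [455.5 261.7] [ 0.4986 -0.3087  0.132 ]
blue [21, 326, 31, 43, 1074] [ 35.9 347.2] [0.2791 0.7251 0.132 ]
red [455, 243, 38, 12, 81] [478.3 248.5] [ 0.539  -0.3776  0.09  ]
black [0, 64, 56, 163, 4454] [ 17.9 144.9] [0.7832 0.7988 0.171 ]
black [62, 93, 17, 16, 151] [ 67.4 102.8] [0.8968 0.6823 0.171 ]
black [243, 97, 8, 28, 105] [246.1 111.7] [0.8754 0.2224 0.171 ]
black [341, 132, 60, 12, 359] [369.3 139.5] [ 0.8032 -0.0917  0.171 ]
black [348, 146, 41, 5, 146] [367.7 147.9] [ 0.781  -0.0877  0.171 ]
black [463, 151, 12, 8, 90] [468.6 154.6] [ 0.7652 -0.3411  0.171 ]
black [493, 153, 20, 3, 56] [502.2 154. ] [ 0.7673 -0.4254  0.171 ]
black [101, 183, 8, 49, 133] [105.1 207.9] [0.6214 0.5652 0.171 ]
black [363, 227, 29, 17, 365] [376.8 235.3] [ 0.5574 -0.1091  0.171 ]
black [0, 231, 23, 17, 259] [ 10.7 239.1] [0.5411 0.7928 0.171 ]
black [50, 231, 40, 1, 40] [ 69.5 231. ] [0.5624 0.6491 0.171 ]
black [305, 256, 8, 8, 53] [308.7 259.6] [0.4959 0.0574 0.171 ]
black [26, 325, 18, 4, 42] [ 32.2 325.9] [0.33   0.7196 0.171 ]
black [27, 325, 37, 45, 608] [ 54.1 347.1] [0.2804 0.6625 0.171 ]
black [479, 356, 161, 124, 3377] [588.8 410.7] [ 0.1461 -0.6001  0.171 ]
black [295, 431, 95, 49, 1959] [339.1 457.9] [ 0.0353 -0.0189  0.171 ]
black [601, 457, 39, 23, 210] [621.3 470.2] [ 0.0151 -0.6653  0.171 ]
```

View pics/top.png

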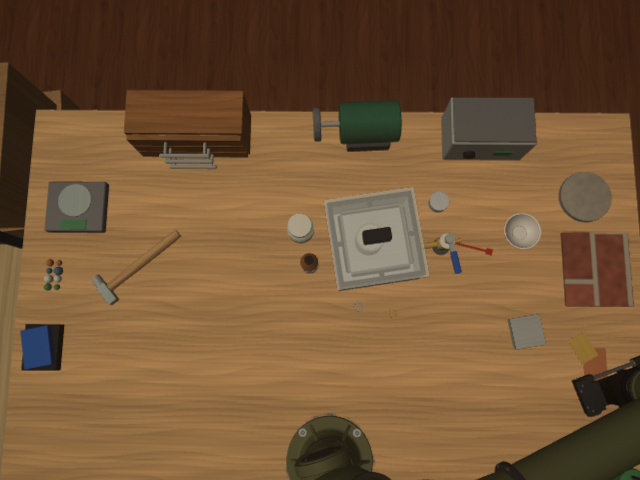

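View pics/side.png

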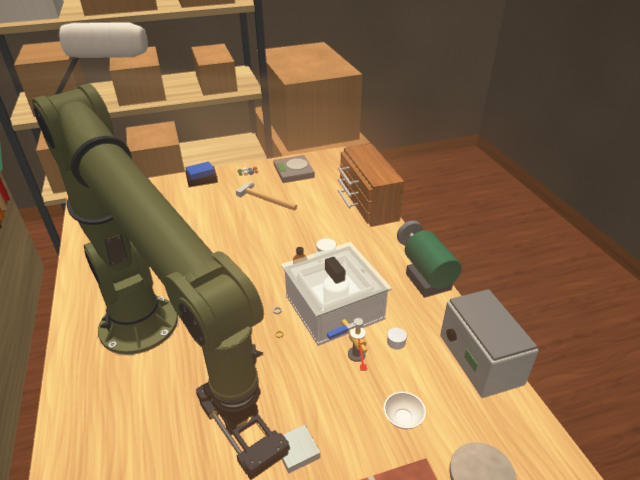

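The top view shows the knob at about (377,236), the lid quad spanning (326,188)-(428,290), the blue sleeve at (455,262), the red tip at (488,252) and the valve cap at (447,241). The side view agrees: knob (335,270), sleeve (338,332), red tip (363,367).

```bash
python3 - <<'E'
from h import *
c=snap('top');s=snap('side')
hs=cv2.cvtColor(c['image'],cv2.COLOR_RGB2HSV);S=cv2.cvtColor(s['image'],cv2.COLOR_RGB2HSV)
m=((hs[:,:,1]<70)&(hs[:,:,2]>60)).astype(np.uint8)*255
w=np.zeros_like(m);w[180:300,318:432]=m[180:300,318:432]
w=cv2.morphologyEx(w,cv2.MORPH_OPEN,np.ones((3,3)))
ct=max(cv2.findContours(w,0,2)[0],key=cv2.contourArea)
b=cv2.boxPoints(cv2.minAreaRect(ct)); q=cv2.approxPolyDP(cv2.convexHull(ct),6,True)[:,0]
print('quad',q.tolist())
for Q in(b,q):
    P=np.array([ray(c,*p,.129) for p in Q]);print(P.round(4).tolist(),P.mean(0).round(4),[np.linalg.norm(P[i]-P[i-1]).round(3) for i in range(len(P))],[np.degrees(np.arctan2(*(P[i]-P[i-1])[[1,0]])).round(1) for i in range(len(P))])
def comp(H,lo,hi,box,mn=15):
    x0,y0,x1,y1=box;m=np.zeros(H.shape[:2],np.uint8)
    for l,h in zip(lo,hi): m[y0:y1,x0:x1]|=cv2.inRange(H[y0:y1,x0:x1],l,h)
    return m
def line(k,m,z,n):
    p=np.argwhere(m)[:,::-1].astype(np.float32)
    P=np.array([ray(k,*a,z)[:2] for a in p]);r=cv2.minAreaRect(P.astype(np.float32))
    mu,ev=cv2.PCACompute(P,mean=None)[:2]
    print(n,len(p),'mean',mu[0].round(4),'dir',np.degrees(np.arctan2(ev[0,1],ev[0,0])).round(1),'rect',np.round(r[0],4),np.round(r[1],4)); return P
R=[(0,120,60),(172,120,60)];Rh=[(8,255,255),(180,255,255)];B=[(100,110,40)];Bh=[(130,255,255)];K=[(0,0,0)];Kh=[(180,255,60)]
line(c,comp(hs,K,Kh,(358,222,396,250)),.171,'knob top')
line(s,comp(S,K,Kh,(318,252,352,290)),.16,'knob side')
line(c,comp(hs,B,Bh,(440,245,470,280)),.130,'blue top')
line(s,comp(S,B,Bh,(320,320,352,342)),.129,'blue side')
for k,H,bx,n in((c,hs,(452,236,500,262),'red top'),(s,S,(350,335,372,375),'red side')):
    m=comp(H,R,Rh,bx);line(k,m,.087,n)
    e=cv2.erode(m,np.ones((3,3)));
    if e.any(): line(k,e,.089,n+' tip')
for n,k in(('t',c),('s',s)):
    im=k['image'];x,y=(325,185) if n=='t' else(270,240)
    cv2.imwrite(f'pics/z{n}.png',cv2.resize(im[y:y+140,x:x+186],None,fx=4,fy=4,interpolation=2)[:,:,::-1])
E
```

```text
quad [[411, 190], [426, 274], [338, 289], [326, 204]]
[[0.6502, 0.0204, 0.129], [0.6878, -0.2103, 0.129], [0.4617, -0.2396, 0.129], [0.4257, -0.0147, 0.129]] [ 0.5564 -0.111   0.129 ] [np.float64(0.227), np.float64(0.234), np.float64(0.228), np.float64(0.228)] [np.float64(8.9), np.float64(-80.8), np.float64(-172.6), np.float64(99.1)]
[[0.6833, -0.2009, 0.129], [0.4675, -0.2348, 0.129], [0.4282, -0.0151, 0.129], [0.645, 0.0165, 0.129]] [ 0.556  -0.1086  0.129 ] [np.float64(0.221), np.float64(0.218), np.float64(0.223), np.float64(0.219)] [np.float64(-80.0), np.float64(-171.1), np.float64(100.1), np.float64(8.3)]
knob top 382 mean [ 0.5571 -0.1091] dir 100.6 rect [ 0.557  -0.1091] [0.034  0.0697]Traceback (most recent call last):
  File "<stdin>", line 23, in <module>
  File "<stdin>", line 18, in line
cv2.error: OpenCV(4.12.0) /io/opencv/modules/imgproc/src/convhull.cpp:143: error: (-215:Assertion failed) total >= 0 && (depth == CV_32F || depth == CV_32S) in function 'convexHull'
```

```bash
python3 - <<'E'
from h import *
c=snap('top');s=snap('side')
def comp(k,rng,box):
    H=cv2.cvtColor(k['image'],cv2.COLOR_RGB2HSV)
    x0,y0,x1,y1=box;m=np.zeros(H.shape[:2],np.uint8)
    for l,h in rng: m[y0:y1,x0:x1]|=cv2.inRange(H[y0:y1,x0:x1],l,h)
    return m
def line(k,m,z,n):
    P=np.array([ray(k,*a,z)[:2] for a in np.argwhere(m)[:,::-1]],np.float32)
    if len(P)<4: print(n,'few');return
    r=cv2.minAreaRect(P); mu,ev=cv2.PCACompute(P,mean=None)[:2]
    print(n,len(P),'mean',mu[0].round(4),'dir',np.degrees(np.arctan2(ev[0,1],ev[0,0])).round(1),'rect',np.round(r[0],4),np.round(r[1],4))
R=[((0,120,60),(8,255,255)),((172,120,60),(180,255,255))];B=[((100,110,40),(130,255,255))]
line(c,comp(c,B,(440,245,470,280)),.130,'blue top')
line(s,comp(s,B,(320,320,352,342)),.129,'blue side')
for k,bx,n in((c,(452,236,500,262),'red top'),(s,(350,335,372,375),'red side')):
    m=comp(k,R,bx);line(k,m,.087,n);line(k,cv2.erode(m,np.ones((3,3))),.089,n+' tip')
line(c,comp(c,R,(484,236,500,262)),.088,'tip only top');line(s,comp(s,R,(350,362,372,375)),.088,'tip only side')
a=(.557,-.296,.125);print('axis px',proj(c,a),proj(s,a))
for n,k in(('t',c),('s',s)):
    x,y=(325,185) if n=='t' else(270,240)
    cv2.imwrite(f'pics/z{n}.png',cv2.resize(k['image'][y:y+140,x:x+186],None,fx=4,fy=4,interpolation=2)[:,:,::-1])
E
```

```text
blue top 117 mean [ 0.4989 -0.309 ] dir 11.9 rect [ 0.499 -0.309] [0.0521 0.0139]
blue side 75 mean [ 0.5    -0.3139] dir 11.5 rect [ 0.4999 -0.3138] [0.0512 0.0119]
red top 99 mean [ 0.5404 -0.3744] dir 75.9 rect [ 0.5423 -0.3651] [0.097  0.0147]
red top tip 14 mean [ 0.5322 -0.4042] dir 54.0 rect [ 0.5317 -0.4038] [0.0077 0.008 ]
red side 99 mean [ 0.5413 -0.3805] dir 76.2 rect [ 0.5468 -0.3701] [0.0948 0.015 ]
red side tip 23 mean [ 0.5373 -0.3953] dir 76.8 rect [ 0.541  -0.3873] [0.0556 0.0097]
tip only top 40 mean [ 0.5328 -0.4034] dir 69.1 rect [ 0.5329 -0.4019] [0.0205 0.0147]
tip only side 41 mean [ 0.5345 -0.4081] dir 73.8 rect [ 0.5353 -0.4061] [0.0214 0.0146]
axis px (np.float64(449.21780637123976), np.float64(239.1470155897903)) (np.float64(355.72198010906374), np.float64(321.3146529051026))
```

View pics/zt.png

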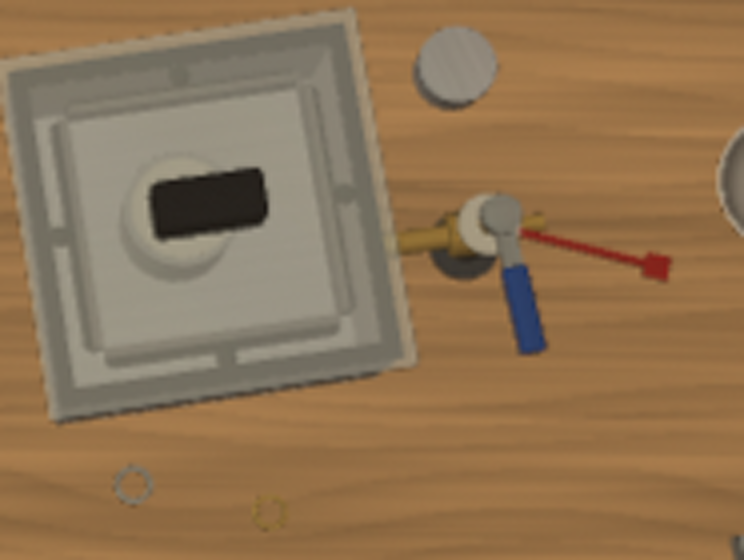

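View pics/zs.png

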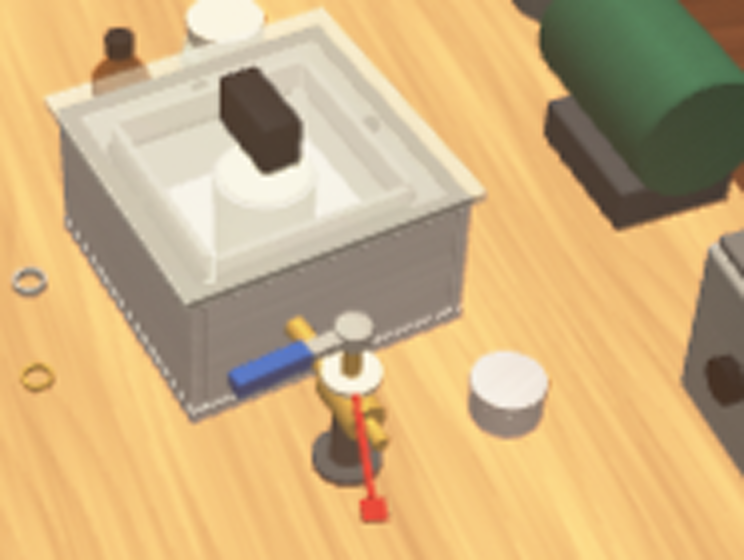

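The crops show the lever (sleeve zt (525,310)) near closed, the mark tip at zt (655,267) and nothing in the gripper's way. This gives axis ≈ (0.5605,-0.2965), lever direction 191.7°, mark direction 256° (tip radius 111 mm, as it should be), so the lever turns about +64°. Next I move over the sleeve.

Emit:
{"api": "drive_tool", "payload": {"moves": [{"x":30,"y":-16,"rz":0.01,"fingers":-1},{"x":60,"y":-31,"rz":0.02,"fingers":-1},{"x":92,"y":-48,"rz":0.04,"fingers":-1},{"x":124,"y":-64,"rz":0.05,"fingers":-1},{"x":156,"y":-81,"rz":0.06,"fingers":-1},{"x":188,"y":-98,"rz":0.07,"fingers":-1},{"x":220,"y":-114,"rz":0.08,"fingers":-1},{"x":252,"y":-131,"rz":0.09,"fingers":-1},{"x":284,"y":-148,"rz":0.1,"fingers":-1},{"x":312,"y":-162,"rz":0.11,"fingers":-1},{"x":336,"y":-175,"rz":0.12,"fingers":-1},{"x":354,"y":-184,"rz":0.13,"fingers":-1},{"x":366,"y":-190,"rz":0.138,"fingers":-1},{"x":366,"y":-190,"rz":0.138,"fingers":-1},{"x":366,"y":-190,"rz":0.138,"fingers":-1}]}}

```text
invalid input at $.moves[0]: expected keys x, y, z, rx, ry, rz, fingers
```

```bash
python3 - <<'E'
from h import *
o=sensors.get_obs();print(o['time_s'],o['tool_pos'].round(4),o['tool_rot'].round(2),o['qpos'])
c=snap('wrist','w1.png')
H=cv2.cvtColor(c['image'],cv2.COLOR_RGB2HSV);m=cv2.inRange(H,(100,110,40),(130,255,255))
k,l,st,ce=cv2.connectedComponentsWithStats(m);i=1+st[1:,4].argmax();p=np.argwhere(l==i)[:,::-1]
P=np.array([ray(c,*a,.132)[:2] for a in p],np.float32);print(st[i],cv2.minAreaRect(P),P.mean(0))
E
```

```text
0.3 [ 0.2178 -0.6123  0.2302] [-1.7997e+02  1.0000e-02  1.9580e+01] [71.22503877 18.40975445 -4.01625552 83.12874713  1.29709795 78.54114387
 -3.26003623]Traceback (most recent call last):
  File "<stdin>", line 5, in <module>
ValueError: attempt to get argmax of an empty sequence
```

View pics/w1.png

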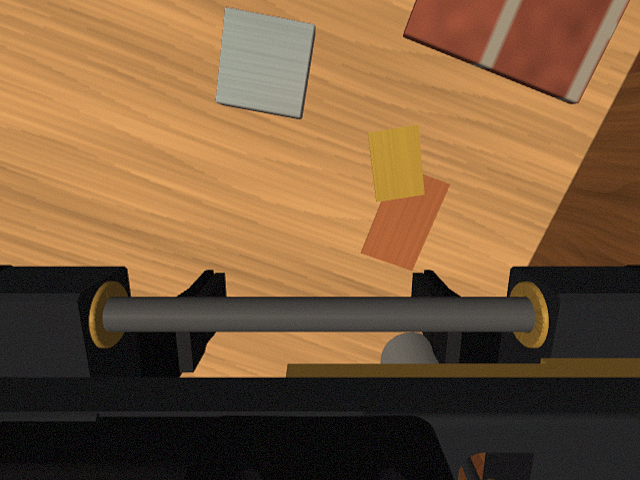

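The move was refused because rows need every key. The wrist picture shows the start pose: bench block at (265,62), fingers at (200,320) and (435,320).

Emit:
{"api": "drive_tool", "payload": {"moves": [{"x":30,"y":-16,"z":0,"rx":0,"ry":0,"rz":0.01,"fingers":-1},{"x":60,"y":-31,"z":0,"rx":0,"ry":0,"rz":0.02,"fingers":-1},{"x":92,"y":-48,"z":0,"rx":0,"ry":0,"rz":0.04,"fingers":-1},{"x":124,"y":-64,"z":0,"rx":0,"ry":0,"rz":0.05,"fingers":-1},{"x":156,"y":-81,"z":0,"rx":0,"ry":0,"rz":0.06,"fingers":-1},{"x":188,"y":-98,"z":0,"rx":0,"ry":0,"rz":0.07,"fingers":-1},{"x":220,"y":-114,"z":0,"rx":0,"ry":0,"rz":0.08,"fingers":-1},{"x":252,"y":-131,"z":0,"rx":0,"ry":0,"rz":0.09,"fingers":-1},{"x":284,"y":-148,"z":0,"rx":0,"ry":0,"rz":0.1,"fingers":-1},{"x":312,"y":-162,"z":0,"rx":0,"ry":0,"rz":0.11,"fingers":-1},{"x":336,"y":-175,"z":0,"rx":0,"ry":0,"rz":0.12,"fingers":-1},{"x":354,"y":-184,"z":0,"rx":0,"ry":0,"rz":0.13,"fingers":-1},{"x":366,"y":-190,"z":0,"rx":0,"ry":0,"rz":0.138,"fingers":-1},{"x":366,"y":-190,"z":0,"rx":0,"ry":0,"rz":0.138,"fingers":-1},{"x":366,"y":-190,"z":0,"rx":0,"ry":0,"rz":0.138,"fingers":-1}]}}

```text
time_s: 2.22
tool_pos: [0.4982, -0.3118, 0.2305]
tool_rot: [180.0, 0.0, 11.6]
force: [0.0, -0.2, -0.5]
grip_width: 0.087
grasp_force: 0.0
```

```bash
python3 - <<'E'
from h import *
o=sensors.get_obs();print(o['time_s'],o['tool_pos'].round(4),o['tool_rot'].round(2),o['qpos'].round(1))
c=snap('wrist','w2.png')
H=cv2.cvtColor(c['image'],cv2.COLOR_RGB2HSV);m=cv2.inRange(H,(100,110,40),(130,255,255))
k,l,st,ce=cv2.connectedComponentsWithStats(m)
if k>1:
    i=1+st[1:,4].argmax();p=np.argwhere(l==i)[:,::-1]
    P=np.array([ray(c,*a,.132)[:2] for a in p],np.float32);print(st[i],cv2.minAreaRect(P),P.mean(0))
E
```

```text
2.225 [ 0.4982 -0.3118  0.2305] [1.7997e+02 4.0000e-02 1.1600e+01] [ 45.   11.8 -18.   91.9   3.8  77.  -51.9]
[ 310  202   22   75 1571] ((0.5012694597244263, -0.3129589855670929), (0.05377150699496269, 0.014467175118625164), 12.094650268554688) [ 0.5019225  -0.31299388]
```

View pics/w2.png

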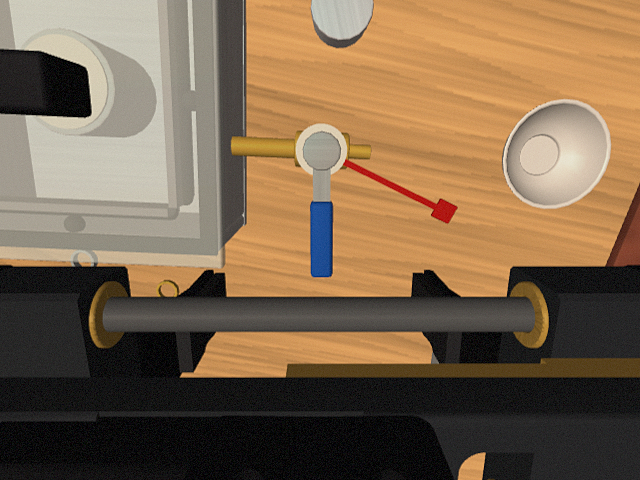

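The wrist view shows the sleeve centred between the fingers at (321,240), the hub at (322,150), the mark tip at (444,211), and the lid edge clear of the left finger. I go down with the fingers partly closed, then grip.

Emit:
{"api": "drive_tool", "payload": {"moves": [{"x":1,"y":1,"z":15,"rx":0,"ry":0,"rz":0,"fingers":-0.2},{"x":3,"y":1,"z":35,"rx":0,"ry":0,"rz":0,"fingers":-0.2},{"x":3,"y":1,"z":60,"rx":0,"ry":0,"rz":0,"fingers":-0.2},{"x":3,"y":1,"z":85,"rx":0,"ry":0,"rz":0,"fingers":-0.2},{"x":3,"y":1,"z":103,"rx":0,"ry":0,"rz":0,"fingers":-0.2},{"x":3,"y":1,"z":113,"rx":0,"ry":0,"rz":0,"fingers":-0.2},{"x":3,"y":1,"z":116,"rx":0,"ry":0,"rz":0,"fingers":-0.2},{"x":3,"y":1,"z":116,"rx":0,"ry":0,"rz":0,"fingers":0.2},{"x":3,"y":1,"z":116,"rx":0,"ry":0,"rz":0,"fingers":0.6},{"x":3,"y":1,"z":116,"rx":0,"ry":0,"rz":0,"fingers":1},{"x":3,"y":1,"z":116,"rx":0,"ry":0,"rz":0,"fingers":1},{"x":3,"y":1,"z":116,"rx":0,"ry":0,"rz":0,"fingers":1},{"x":3,"y":1,"z":116,"rx":0,"ry":0,"rz":0,"fingers":1}], "force": 8}}

```text
time_s: 3.9
tool_pos: [0.5022, -0.3117, 0.1149]
tool_rot: [179.9, -0.0, 11.6]
force: [-0.2, -1.0, 1.9]
grip_width: 0.016
grasp_force: 8.0
```

```bash
python3 - <<'E'
from h import *
o=sensors.get_obs();print(o['time_s'],o['tool_pos'].round(4),o['tool_rot'].round(2),o['force'].round(1),o['grip_width'])
R=cv2.Rodrigues(np.zeros(3))[0]
T=o['tool_pos'];psi=np.radians(o['tool_rot'][2])
ax=np.array([np.cos(psi),np.sin(psi)]);A=np.array([.5625,-.2985]);print('axis est from grip',T[:2]+.065*ax)
r=T[:2]-A;print('r',np.linalg.norm(r),np.degrees(np.arctan2(r[1],r[0])))
for th in range(0,70,5):
    t=np.radians(th);Q=np.array([[np.cos(t),-np.sin(t)],[np.sin(t),np.cos(t)]]);d=Q@r-r
    print(th,'x',(d@ax*1e3).round(1),'y',(d@[np.sin(psi),-np.cos(psi)]*1e3).round(1),'rz',round(-t,3))
E
```

```text
3.9 [ 0.5022 -0.3117  0.1149] [ 1.7994e+02 -2.0000e-02  1.1650e+01] [-0.2 -1.   1.9] 0.015961378532959397
axis est from grip [ 0.56590112 -0.2986086 ]
r 0.061695922056355795 -167.61689059200916
0 x 0.0 y 0.0 rz -0.0
5 x 0.3 y 5.4 rz -0.087
10 x 1.1 y 10.7 rz -0.175
15 x 2.3 y 15.9 rz -0.262
20 x 4.0 y 21.1 rz -0.349
25 x 6.1 y 26.0 rz -0.436
30 x 8.7 y 30.7 rz -0.524
35 x 11.6 y 35.2 rz -0.611
40 x 14.9 y 39.5 rz -0.698
45 x 18.6 y 43.4 rz -0.785
50 x 22.6 y 47.0 rz -0.873
55 x 27.0 y 50.2 rz -0.96
60 x 31.5 y 53.0 rz -1.047
65 x 36.3 y 55.5 rz -1.134
```

Emit:
{"api": "drive_tool", "payload": {"moves": [{"x":0.3,"y":5.4,"z":0,"rx":0,"ry":0,"rz":-0.087,"fingers":1},{"x":1.1,"y":10.7,"z":0,"rx":0,"ry":0,"rz":-0.175,"fingers":1},{"x":2.3,"y":15.9,"z":0,"rx":0,"ry":0,"rz":-0.262,"fingers":1},{"x":4,"y":21.1,"z":0,"rx":0,"ry":0,"rz":-0.349,"fingers":1},{"x":6.1,"y":26,"z":0,"rx":0,"ry":0,"rz":-0.436,"fingers":1},{"x":8.7,"y":30.7,"z":0,"rx":0,"ry":0,"rz":-0.524,"fingers":1},{"x":11.6,"y":35.2,"z":0,"rx":0,"ry":0,"rz":-0.611,"fingers":1},{"x":14.9,"y":39.5,"z":0,"rx":0,"ry":0,"rz":-0.698,"fingers":1},{"x":18.6,"y":43.4,"z":0,"rx":0,"ry":0,"rz":-0.785,"fingers":1},{"x":22.6,"y":47,"z":0,"rx":0,"ry":0,"rz":-0.873,"fingers":1},{"x":27,"y":50.2,"z":0,"rx":0,"ry":0,"rz":-0.96,"fingers":1},{"x":31.5,"y":53,"z":0,"rx":0,"ry":0,"rz":-1.047,"fingers":1},{"x":34.5,"y":54.5,"z":0,"rx":0,"ry":0,"rz":-1.1,"fingers":1},{"x":34.5,"y":54.5,"z":0,"rx":0,"ry":0,"rz":-1.1,"fingers":1},{"x":34.5,"y":54.5,"z":0,"rx":0,"ry":0,"rz":-1.1,"fingers":1}]}}

```text
time_s: 5.78
tool_pos: [0.5456, -0.3585, 0.1148]
tool_rot: [-179.9, 0.1, 74.6]
force: [-4.6, -2.4, 4.1]
grip_width: 0.016
grasp_force: 8.0
```

```bash
python3 - <<'E'
from h import *
o=sensors.get_obs();print(o['time_s'],o['tool_pos'].round(4),o['tool_rot'].round(2),o['force'].round(1),o['grip_width'])
ims=[]
for n in('top','wrist'):
    c=snap(n);im=c['image']
    ims.append(cv2.resize(im[210:290,420:510],(400,356),interpolation=2) if n=='top' else cv2.resize(im,(400,300)))
cv2.imwrite('pics/m1.png',np.vstack(ims)[:600,:,::-1])
E
```

```text
5.775 [ 0.5456 -0.3585  0.1148] [-1.799e+02  9.000e-02  7.460e+01] [-4.6 -2.4  4.1] 0.015955362811731745
```

View pics/m1.png

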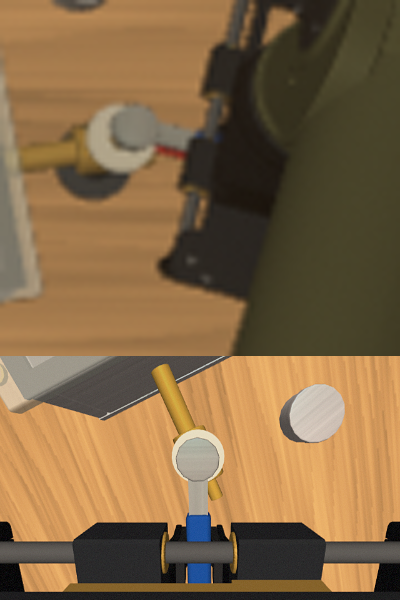

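The lever sits in the fingers at (198,545), pointing close to the mark, which they hide. I release, rise, back off and measure both.

Emit:
{"api": "drive_tool", "payload": {"moves": [{"x":0,"y":0,"z":0,"rx":0,"ry":0,"rz":0,"fingers":0.2},{"x":0,"y":0,"z":0,"rx":0,"ry":0,"rz":0,"fingers":-0.2},{"x":0,"y":0,"z":0,"rx":0,"ry":0,"rz":0,"fingers":-0.2},{"x":0,"y":0,"z":-12,"rx":0,"ry":0,"rz":0,"fingers":-0.2},{"x":0,"y":0,"z":-35,"rx":0,"ry":0,"rz":0,"fingers":-0.2},{"x":0,"y":0,"z":-60,"rx":0,"ry":0,"rz":0,"fingers":-0.5},{"x":-25,"y":0,"z":-85,"rx":0,"ry":0,"rz":0,"fingers":-1},{"x":-55,"y":0,"z":-105,"rx":0,"ry":0,"rz":0,"fingers":-1},{"x":-80,"y":0,"z":-116,"rx":0,"ry":0,"rz":0,"fingers":-1},{"x":-90,"y":0,"z":-116,"rx":0,"ry":0,"rz":0,"fingers":-1},{"x":-90,"y":0,"z":-116,"rx":0,"ry":0,"rz":0,"fingers":-1}]}}

```text
time_s: 7.25
tool_pos: [0.5229, -0.4443, 0.2301]
tool_rot: [-180.0, -0.0, 74.7]
force: [0.5, 0.3, -0.1]
grip_width: 0.0865
grasp_force: 0.0
```

```bash
python3 - <<'E'
from h import *
o=sensors.get_obs();print(o['time_s'],o['tool_pos'].round(4),o['tool_rot'].round(2),o['force'].round(1))
c=snap('wrist','w3.png');H=cv2.cvtColor(c['image'],cv2.COLOR_RGB2HSV)
for n,rg,z in(('blue',[((100,110,40),(130,255,255))],.132),('red',[((0,140,60),(6,255,255)),((174,140,60),(180,255,255))],.091)):
    m=sum(cv2.inRange(H,*r) for r in rg);k,l,st,ce=cv2.connectedComponentsWithStats(m)
    for i in range(1,k):
        if st[i,4]>80:
            P=np.array([ray(c,*a,z)[:2] for a in np.argwhere(l==i)[:,::-1]],np.float32)
            mu,ev=cv2.PCACompute(P,mean=None)[:2];r=cv2.minAreaRect(P)
            print(n,st[i],P.mean(0).round(4),np.degrees(np.arctan2(ev[0,1],ev[0,0])).round(1),np.round(r[0],4),np.round(r[1],4),r[2])
E
```

```text
7.25 [ 0.5229 -0.4443  0.2301] [-1.7997e+02 -4.0000e-02  7.4660e+01] [ 0.5  0.3 -0.1]
blue [ 305   70   24   89 2056] [ 0.5454 -0.3604] 75.4 [ 0.545  -0.3612] [0.0542 0.0148] 75.03268432617188
red [310 159  20  35 490] [ 0.5349 -0.4054] 75.3 [ 0.5358 -0.4025] [0.0263 0.015 ] 74.66988372802734
```

View pics/w3.png

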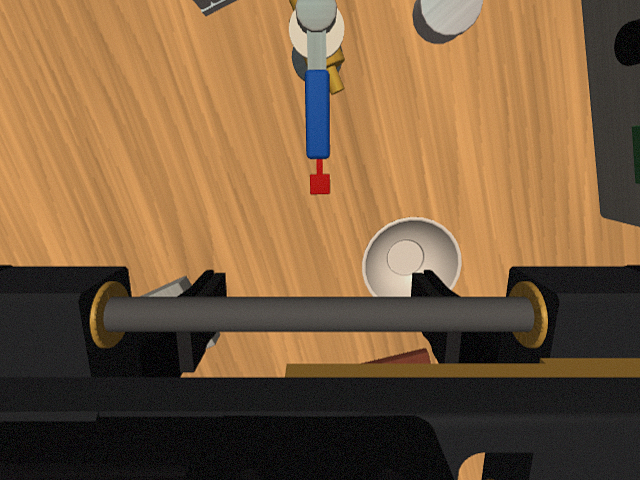

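The wrist view shows the lever (318,115) lined up with the red tip (320,184), 75.4° against about 76°, and the mark hasn't moved. Next I approach the knob, stopping short to measure it.

Emit:
{"api": "drive_tool", "payload": {"moves": [{"x":20,"y":-1,"z":-3,"rx":0,"ry":0,"rz":-0.03,"fingers":-1},{"x":50,"y":-3,"z":-10,"rx":0,"ry":0,"rz":-0.08,"fingers":-1},{"x":85,"y":-6,"z":-10,"rx":0,"ry":0,"rz":-0.14,"fingers":-1},{"x":120,"y":-9,"z":-10,"rx":0,"ry":0,"rz":-0.2,"fingers":-1},{"x":155,"y":-11,"z":-10,"rx":0,"ry":0,"rz":-0.26,"fingers":-1},{"x":190,"y":-14,"z":-10,"rx":0,"ry":0,"rz":-0.32,"fingers":-1},{"x":222,"y":-16,"z":-10,"rx":0,"ry":0,"rz":-0.37,"fingers":-1},{"x":248,"y":-18,"z":-10,"rx":0,"ry":0,"rz":-0.41,"fingers":-1},{"x":259,"y":-19,"z":-10,"rx":0,"ry":0,"rz":-0.433,"fingers":-1},{"x":259,"y":-19,"z":-10,"rx":0,"ry":0,"rz":-0.433,"fingers":-1},{"x":259,"y":-19,"z":-10,"rx":0,"ry":0,"rz":-0.433,"fingers":-1}]}}

```text
time_s: 8.68
tool_pos: [0.5729, -0.1913, 0.2403]
tool_rot: [-180.0, 0.0, 99.4]
force: [-0.3, -0.0, -0.2]
grip_width: 0.0872
grasp_force: 0.0
```

```bash
python3 - <<'E'
from h import *
o=sensors.get_obs();T=o['tool_pos'];print(o['time_s'],T.round(4),o['tool_rot'].round(2),o['qpos'].round(1))
c=snap('wrist','w4.png');H=cv2.cvtColor(c['image'],cv2.COLOR_RGB2HSV)
m=cv2.inRange(H,(0,0,0),(180,255,60));m[262:]=0
k,l,st,ce=cv2.connectedComponentsWithStats(m)
psi=np.radians(o['tool_rot'][2]);ax=np.array([np.cos(psi),np.sin(psi)]);ay=np.array([np.sin(psi),-np.cos(psi)])
for i in range(1,k):
    if st[i,4]>500:
        P=np.array([ray(c,*a,.171)[:2] for a in np.argwhere(l==i)[:,::-1]],np.float32);r=cv2.minAreaRect(P);d=np.array(r[0])-T[:2]
        print(st[i],np.round(r[0],4),np.round(r[1],4),r[2],'tool xy',d@ax,d@ay)
E
```

```text
8.675 [ 0.5729 -0.1913  0.2403] [-1.7997e+02  4.0000e-02  9.9360e+01] [ 45.3  15.6 -35.5  88.2   9.2  79.1  18.5]
[ 294   61   55  123 6553] [ 0.5617 -0.1137] [0.0308 0.0673] 8.936211585998535 tool xy 0.07839621312870934 0.0016692204148939845
[ 562  103   78  159 6356] [ 0.734  -0.1246] [0.0461 0.0989] 21.398527145385742 tool xy 0.03957844517221361 0.16982340269545035
```

View pics/w4.png

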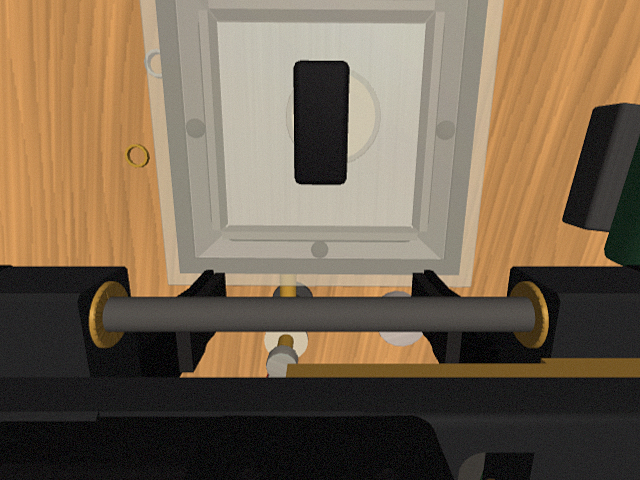

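The knob is at (321,122) in the wrist view, nearly aligned with the tool; the lid is shut and the lever untouched. I move over it, go down and grip.

Emit:
{"api": "drive_tool", "payload": {"moves": [{"x":20,"y":1,"z":0,"rx":0,"ry":0,"rz":0,"fingers":-1},{"x":45,"y":1.5,"z":0,"rx":0,"ry":0,"rz":0,"fingers":-1},{"x":70,"y":1.5,"z":0,"rx":0,"ry":0,"rz":0,"fingers":-1},{"x":79,"y":1.5,"z":0,"rx":0,"ry":0,"rz":0,"fingers":-1},{"x":79,"y":1.5,"z":10,"rx":0,"ry":0,"rz":0,"fingers":-1},{"x":79,"y":1.5,"z":30,"rx":0,"ry":0,"rz":0,"fingers":-1},{"x":79,"y":1.5,"z":52,"rx":0,"ry":0,"rz":0,"fingers":-1},{"x":79,"y":1.5,"z":72,"rx":0,"ry":0,"rz":0,"fingers":-1},{"x":79,"y":1.5,"z":86,"rx":0,"ry":0,"rz":0,"fingers":-1},{"x":79,"y":1.5,"z":93,"rx":0,"ry":0,"rz":0,"fingers":-1},{"x":79,"y":1.5,"z":95,"rx":0,"ry":0,"rz":0,"fingers":-1},{"x":79,"y":1.5,"z":95,"rx":0,"ry":0,"rz":0,"fingers":-0.4},{"x":79,"y":1.5,"z":95,"rx":0,"ry":0,"rz":0,"fingers":0.1},{"x":79,"y":1.5,"z":95,"rx":0,"ry":0,"rz":0,"fingers":1},{"x":79,"y":1.5,"z":95,"rx":0,"ry":0,"rz":0,"fingers":1},{"x":79,"y":1.5,"z":95,"rx":0,"ry":0,"rz":0,"fingers":1},{"x":79,"y":1.5,"z":95,"rx":0,"ry":0,"rz":0,"fingers":1}], "force": 50}}

```text
time_s: 10.85
tool_pos: [0.5616, -0.1113, 0.1456]
tool_rot: [-180.0, 0.0, 99.5]
force: [-0.0, 0.1, 0.7]
grip_width: 0.0352
grasp_force: 0.0
```

Emit:
{"api": "drive_tool", "payload": {"moves": [{"x":0,"y":0,"z":0,"rx":0,"ry":0,"rz":0,"fingers":1},{"x":0,"y":0,"z":0,"rx":0,"ry":0,"rz":0,"fingers":1},{"x":0,"y":0,"z":0,"rx":0,"ry":0,"rz":0,"fingers":1},{"x":0,"y":0,"z":0,"rx":0,"ry":0,"rz":0,"fingers":1}], "force": 50}}

```text
time_s: 11.35
tool_pos: [0.5615, -0.1114, 0.1455]
tool_rot: [-180.0, 0.0, 99.5]
force: [-1.0, 0.5, 1.0]
grip_width: 0.0316
grasp_force: 50.0
```

Gripped at 50 N. I lift slowly through the seal.

Emit:
{"api": "drive_tool", "payload": {"moves": [{"x":0,"y":0,"z":-1,"rx":0,"ry":0,"rz":0,"fingers":1},{"x":0,"y":0,"z":-2,"rx":0,"ry":0,"rz":0,"fingers":1},{"x":0,"y":0,"z":-3,"rx":0,"ry":0,"rz":0,"fingers":1},{"x":0,"y":0,"z":-5,"rx":0,"ry":0,"rz":0,"fingers":1},{"x":0,"y":0,"z":-7,"rx":0,"ry":0,"rz":0,"fingers":1},{"x":0,"y":0,"z":-9,"rx":0,"ry":0,"rz":0,"fingers":1},{"x":0,"y":0,"z":-11,"rx":0,"ry":0,"rz":0,"fingers":1},{"x":0,"y":0,"z":-14,"rx":0,"ry":0,"rz":0,"fingers":1},{"x":0,"y":0,"z":-17,"rx":0,"ry":0,"rz":0,"fingers":1},{"x":0,"y":0,"z":-20,"rx":0,"ry":0,"rz":0,"fingers":1},{"x":0,"y":0,"z":-24,"rx":0,"ry":0,"rz":0,"fingers":1},{"x":0,"y":0,"z":-28,"rx":0,"ry":0,"rz":0,"fingers":1},{"x":0,"y":0,"z":-32,"rx":0,"ry":0,"rz":0,"fingers":1},{"x":0,"y":0,"z":-36,"rx":0,"ry":0,"rz":0,"fingers":1},{"x":0,"y":0,"z":-39,"rx":0,"ry":0,"rz":0,"fingers":1},{"x":0,"y":0,"z":-41,"rx":0,"ry":0,"rz":0,"fingers":1},{"x":0,"y":0,"z":-42,"rx":0,"ry":0,"rz":0,"fingers":1},{"x":0,"y":0,"z":-42,"rx":0,"ry":0,"rz":0,"fingers":1},{"x":0,"y":0,"z":-42,"rx":0,"ry":0,"rz":0,"fingers":1},{"x":0,"y":0,"z":-42,"rx":0,"ry":0,"rz":0,"fingers":1}], "force": 50}}

```text
time_s: 13.85
tool_pos: [0.5616, -0.1113, 0.1874]
tool_rot: [-180.0, 0.0, 99.5]
force: [-0.4, -0.1, -3.3]
grip_width: 0.0314
grasp_force: 50.0
```

```bash
python3 - <<'E'
from h import *
o=sensors.get_obs();print(o['time_s'],o['tool_pos'].round(4),o['tool_rot'].round(2),o['force'].round(1),o['wrist_torque'].round(2),o['grip_width'],o['grasp_force'])
s=snap('side');cv2.imwrite('pics/s5.png',cv2.resize(s['image'][200:380,220:460],None,fx=3,fy=3,interpolation=2)[:,:,::-1])
E
```

```text
13.85 [ 0.5616 -0.1113  0.1874] [-179.99    0.     99.52] [-0.4 -0.1 -3.3] [ 0.03 -0.1  -0.  ] 0.031434619663958496 49.95863654650748
```

View pics/s5.png

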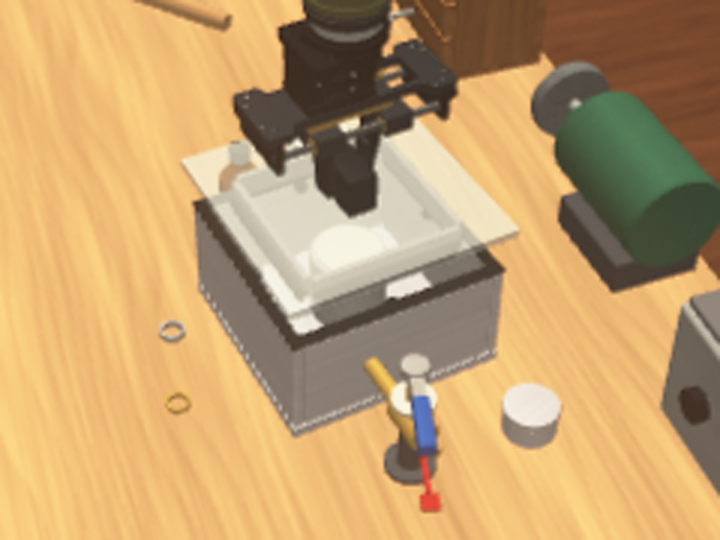

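The side view shows the lid held level above the box: knob at (350,180), dark gasket exposed, and the lever in line with the red tip at (430,502). The wrist load is about 4 N, which is the lid's own weight.

```bash
python3 -c "
from cell import workorder
print(workorder.sign_off())"
```

```text
the job is handed in; nothing more can be done
None
```

I handed the job in at about 14 s: the lever points at the red mark to within a few hundredths of a radian, and the gripper alone holds the lid level and still, about 42 mm above its shut height; the sign-off returned no verdict.

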